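# Lamp check of a sawn stone at a mineral stall

## Task

Stand the flat-topped sawn stone block from the rack on the middle of the black viewing pad and let go; then switch all four levers of the lamp bank off, and only then press the viewer's larger push button fully down, hold it a moment and let it come up. After that take the block the other way and stand it upright in the middle of the display stand, between the two cheeks. Set the block down gently, and leave the small button, the other stones, the geode and the dish alone.

Things in the scene. Friction and masses are not known exactly. Their poses are not given: they have to be found in the camera images.
- block_c (a point): Centre of the sawn stone block: a plain grey flat-topped rectangular block, 52 mm along its x, 32 mm along its y, 56 mm tall (z up), 0.17 to 0.34 kg. This point is half-way up, 28 mm above its underside. It starts upright in one of the rack's three slots (any of them), length along the slot. A half turn about z makes no difference.
- core_c (a point): Centre (half-way up) of a round grey stone cylinder, 32 mm across, 60 mm tall, standing in another slot of the rack. Leave alone.
- tent_c (a point): Centre (half-way up) of a six-sided grey crystal with a pointed top, 34 mm across, 50 mm tall, in the third slot of the rack. Leave alone.
- rack: Light wood stock rack, fixed; origin at the middle of its underside. Base 120 mm (x) by 166 mm (y), 8 mm thick. Four upright walls, each 50 mm long along x, 6 mm thick, reaching 74 mm above the table, at y = -75, -25, 25, 75 mm: three slots 44 mm wide, centred at y = -50, 0, 50 mm, open at both x ends. The block can only be taken by its two ends (across its 52 mm) while it is there.
- viewer: Grey lamp viewer, fixed; origin at the middle of its underside. Base 120 mm (x) by 240 mm (y), 20 mm high. The black pad lies at y = +10 mm; a lamp tower 110 mm long (x), 26 mm thick, reaching 78 mm above the table, stands at y = +105 mm; the two push buttons are at y = -78 mm, the large one at x = -31 mm, the small one at x = +33 mm.
- pad (a point): Middle of the top of the black viewing pad, 80 by 80 mm, 22 mm above the table; axes as the viewer's (x across, +y towards the lamp tower).
- uv_button (a joint): Larger push button: 0 up, 0.006 m fully down, sprung (1.5 N to start, 5 N fully down). Pressed straight down.
- uv_button_top (a point): Middle of the top of the larger push button's steel cap, 28 mm across, about 42 mm above the table when up; its black collar is 44 mm across, its top 32 mm above the table. Moves with the cap.
- small_button (a joint): Smaller push button: 0 up, 0.005 m fully down. Leave alone.
- small_button_top (a point): Middle of the top of the smaller button's cap, 16 mm across, about 41 mm above the table.
- bank: White switch bank of the stall's lamps, fixed; origin at the middle of its underside. Base 56 mm (x) by 196 mm (y), 18 mm high. Four lever switches in a row along y, their pivots at y = -66, -22, 22, 66 mm, 22 mm above the table. All levers lean towards -y when on and go over towards +y to be off.
- switch0 (a joint): Angle of lever 0 (0 at the -y end of the bank, 3 at the +y end): 0 to about 0.25 rad on, 1.3 rad fully over; off when over by more than 0.8 rad. Stays where it is left; takes about 1 N at its tip.
- switch1 (a joint): Angle of lever 1 (0 at the -y end of the bank, 3 at the +y end): 0 to about 0.25 rad on, 1.3 rad fully over; off when over by more than 0.8 rad. Stays where it is left; takes about 1 N at its tip.
- switch2 (a joint): Angle of lever 2 (0 at the -y end of the bank, 3 at the +y end): 0 to about 0.25 rad on, 1.3 rad fully over; off when over by more than 0.8 rad. Stays where it is left; takes about 1 N at its tip.
- switch3 (a joint): Angle of lever 3 (0 at the -y end of the bank, 3 at the +y end): 0 to about 0.25 rad on, 1.3 rad fully over; off when over by more than 0.8 rad. Stays where it is left; takes about 1 N at its tip.
- switch0_tip (a point): Centre of the cross bar (9 mm thick, 20 mm long along the bank's x) at the end of lever 0, 28 mm from its pivot. All four levers are alike: each leans 0.4 rad from upright to -y at joint 0, and 0.9 rad to +y at joint 1.3; the top of the bar is 52 to 54 mm above the table when on, 55 mm upright, 44 mm fully over. A fingertip drawn along the row towards +y at 47 mm above the table pushes each lever over and passes above it.
- switch3_tip (a point): Centre of the cross bar (9 mm thick, 20 mm long along the bank's x) at the end of lever 3, 28 mm from its pivot. All four levers are alike: each leans 0.4 rad from upright to -y at joint 0, and 0.9 rad to +y at joint 1.3; the top of the bar is 52 to 54 mm above the table when on, 55 mm upright, 44 mm fully over. A fingertip drawn along the row towards +y at 47 mm above the table pushes each lever over and passes above it.
- display: Dark wood display stand, fixed; origin at the middle of its underside. Base 130 mm (x) by 110 mm (y), 8 mm thick. Two upright cheeks, 8 mm thick, 44 mm wide along y, reaching 74 mm above the table, at x = -37 and +37 mm: 66 mm between them. Open on both y sides. The block stands between them with its 52 mm length from cheek to cheek, so it is held across its 32 mm to be put there.
- seat (a point): Middle of the display stand's floor between the cheeks, 8 mm above the table; axes as the stand's.
- geode: Rough grey geode lying on the table, about 68 mm across, 42 mm tall, origin at the middle of its underside. Leave alone.
- spire_l: Heavy rough crystal spire, fixed, 80 mm across, 120 mm tall, at the far left of the work; origin at the middle of its underside. An obstacle only.
- spire_r: Heavy rough crystal spire, fixed, 80 mm across, 120 mm tall, at the far right of the work; origin at the middle of its underside. An obstacle only.
- dish: Small white ceramic dish, 72 mm across, 20 mm tall, origin at the middle of its underside. Leave alone.
Not all that is in view belongs to the job. What is shaped like the part that bears block_c but red is not meant.

How it is judged:
On the way, in this order (a step that is already met when the one before it is completed fails the run):
1. the block stands upright on the middle of the pad, released (horizontal distance between block_c and pad below 0.02 m and z of block_c in the frame of pad between 0.024 and 0.032 m and angle between block_c's own z axis and vertical below 0.1 rad and contact force between block and the fingers below 0.1 N and linear speed of block below 0.03 m/s), for 0.2 s.
2. all four lamp switches are off, the block still on the pad (all of step 1 and value of joint each of switch0, switch1, switch2, switch3 above 0.8 rad), for 0.1 s.
3. the larger button is fully down, with the block on the pad and the lamps off (all of step 2 and value of joint uv_button above 0.005 m), for 0.1 s.
4. the larger button has come up again, the block still on the pad (all of step 1 and value of joint uv_button below 0.001 m), for 0.1 s.
At the end, for the whole second after the job is handed in: The block stands upright (within 0.1 rad), released and at rest on the display stand's floor, lengthwise between the cheeks, within 12 mm of the middle lengthwise and 15 mm crosswise; all four switches are off (over by more than 0.8 rad) and the larger button is up (within 1 mm) (x of block_c in the frame of seat between -0.012 and 0.012 m and y of block_c in the frame of seat between -0.015 and 0.015 m and z of block_c in the frame of seat between 0.024 and 0.032 m and angle between block_c's own z axis and vertical below 0.1 rad and angle between the x axis of block_c and the x axis of seat, either way round below 0.3 rad and contact force between block and the fingers below 0.1 N and linear speed of block below 0.02 m/s and value of joint uv_button below 0.001 m and value of joint each of switch0, switch1, switch2, switch3 above 0.8 rad); the robot touches nothing.
It fails at once if the small button is pressed (by more than 2 mm) (value of joint small_button above 0.002 m).
It fails at once if the block is dropped or slammed onto the pad or the display stand (faster than 0.45 m/s within 20 mm of standing there) ((horizontal distance between block_c and pad below 0.05 m and z of block_c in the frame of pad below 0.048 m and linear speed of block above 0.45 m/s) or (horizontal distance between block_c and seat below 0.05 m and z of block_c in the frame of seat below 0.048 m and linear speed of block above 0.45 m/s)).
It fails at once if one of the other stones in the rack is moved by more than 20 mm or tipped over (distance of any of core_c, tent_c from where it was at the start of the episode above 0.02 m or angle between any of core_c, tent_c's own z axis and vertical above 0.4 rad).
It fails at once if the geode or the dish is moved by more than 20 mm or tipped over (distance of any of geode, dish from where it was at the start of the episode above 0.02 m or angle between any of geode, dish's own z axis and vertical above 0.4 rad).
It also fails if it takes over 72 s, if anything falls off the work surface, if the arm or the gripper's body presses on something with over 40 N, if the wrist force passes 120 N, or if a joint passes its speed limit or range.

## Robot

A 6-joint arm with a two-finger parallel gripper is mounted at the origin on the work surface. World frame = base frame: x ahead of the robot, y to its left, z up, the work surface at z = 0. Lengths are in m, angles in rad, forces in N, time in s.
With the tool pointing down it reaches from about 0.225 to 0.875 m from the base axis. Payload 3.4 kg.
Tool frame: the origin (TCP) lies midway between the tips of the shut fingers; the grasp point (between the pads) lies 19 mm behind it; z points along the fingers, y is the line along which they close (so a half turn about z gives the same grasp; the last joint's range is limited). The gripper opens to 85 mm and grips with 20 to 120 N. Pads are 22 mm wide; open, the fingers measure 114 mm over their backs; the gripper's body (76 mm by 85 mm) begins 54 mm behind the grasp point. The pads swing forward as they close: fully open they stand 13 mm farther back than shut.
Start: joints at [-1.466, 0.276, 1.505, -0, 1.361, -0.121], TCP at [0.129, -0.56, 0.231] pointing down, gripper open.
Joint ranges: [-2.89, 2.89], [-0.75, 2.08], [0.22, 2.7], [-1.18, 4.32], [0.11, 2.71], [-2.7, 2.7]. Speed limits (rad/s): [2.57, 2.57, 3.14, 3.14, 3.14, 3.14].

## Interface

Orientations are given as a unit quaternion [w, x, y, z].
In Python, from station import robot gives the robot as it stands. The module is installed in compiled form; this text tells all that it offers.
- The arm moves only by the shell command python3 -m inch 'ROWS'. ROWS is JSON, a list of rows, each a list of 3 entries, a list of its own where there are three numbers: the shift along the tool's x, y, z in m, then the turn about the tool's z in degrees, then the gripper command: -1 is fully open, 1 is shut, values between are in proportion. In form: [[[x, y, z], yaw, hand], ...]. A call has 1 to 12 rows; each row is the pose to reach, as a shift and turn from the pose commanded when the call began, along the tool's axes at that moment; what a row does not reach only later rows make up. A row lasts 1/10 s, in which the tool goes at most 50 mm and 8.59 degrees, less where a joint would pass 70% of its speed; a pose out of reach is approached as far as the arm can. A call with a gripper value outside its range is refused whole. The fingers move at their own pace and stop on an object; the grip force is fixed at half the most. Time passes only in rows, so rows that repeat a pose let the fingers close. It gives the time, the measured TCP pose, the force, the opening and the grip force at its end, in the units of the state.
- robot.observe(): the state, without advancing time (a new reading comes with each control period).
- robot.camera(name): name is "scene" or "top" or "wrist"; returns a dict with "image" (420x560x3 uint8, red, green, blue), "z_map" (420x560 float32, m along the optical axis (not along the pixel's ray), 0 where there is no reading), "fx", "fy", "cx", "cy" (pixels), "k1" (the pictures are not rectified: a ray, as slopes to the right and down, at radius r is drawn at 1 + k1 r^2 times it, then the intrinsics apply), "cam_to_world" (4x4, takes a point from camera to world coordinates). Camera axes: x right, y down, z forward; pixel columns grow to the right and rows downward; lengths in m; the calibration is good to about 2 mm. A picture is of the moment at which its call begins.
- robot.close_job(): hands the job in; it is judged then, once.
Trained networks look in a picture, given as the dict that the camera call returned (one of the last four; its "shot" number tells which), for a name from the list of things; names that differ only in an ending like _2 or _b are one class to them, and where a whole thing is asked for, a point or a joint stands for the part that bears it (a point fixed in the world has none). Each returns a list of dicts, best first, with "conf" (0 to 1); they miss things now and then, are a little off and sometimes report something else, mostly with a low value. They report only what shows in the picture. A call takes as long as a camera call. They do not tell look-alikes from the thing itself.
- robot.regions_of(picture, name): "pixels" (420x560 bool, what is visible of it) and "extent" ([centre column, centre row, width, height] in pixels, round what is visible of it).
The state is a dict: "t": time; "q": joint angles; "dq": joint speeds; "effort": joint torques, N m; "tcp_pos": TCP position; "orientation": TCP orientation; "ft_force": force on the tool from outside, world axes, zero at the start; "wrist_torque": the same for the moment, N m; "grip_width": finger opening in m; "finger_force": force on a finger pad.
Only numpy, scipy, OpenCV 4.12 (cv2) and the standard library are available. Lean on these libraries where they do the work, as an engineer would, in place of code of your own. Each camera call takes 0.05 s, during which the arm holds its last target. There are 200 camera calls.

## Working session

There is one attempt and no reset: what is moved stays moved. The work goes in short steps, Python scripts to look and compute and a shell command to move; the robot and the scene stay as the last step left them, time stands still between calls to the robot, and variables do not carry over. Pictures are saved under pics/ and viewed, at most 10 in all, crops included, and the job is handed in when it is done.

```bash
mkdir -p pics
cat > h.py <<'E'
import numpy as np, cv2
from station import robot
def cloud(p):
    h,w=p["z_map"].shape
    v,u=np.mgrid[0:h,0:w].astype(float)
    K=np.array([[p["fx"],0,p["cx"]],[0,p["fy"],p["cy"]],[0,0,1.]])
    n=cv2.undistortPoints(np.stack([u.ravel(),v.ravel()],1)[:,None],K,np.array([p["k1"],0,0,0.]))[:,0].reshape(h,w,2)
    z=p["z_map"]; c=np.stack([n[...,0]*z,n[...,1]*z,z],-1)
    T=np.array(p["cam_to_world"]); W=c@T[:3,:3].T+T[:3,3]; W[z==0]=np.nan
    return W
def save(p,n,box=None,s=1):
    im=p["image"][...,::-1]
    if box: im=im[box[1]:box[3],box[0]:box[2]]
    cv2.imwrite("pics/"+n,cv2.resize(im,None,fx=s,fy=s,interpolation=cv2.INTER_CUBIC))
def rect(P):
    r=cv2.minAreaRect(P[:,:2].astype(np.float32)*1000); return np.round(r[0],1),np.round(r[1],1),round(r[2],1)
E
python3 - <<'E'
from h import *
print(robot.observe())
for c in ["top","scene"]:
    p=robot.camera(c); save(p,c+"0.png"); W=cloud(p)
    for n in ["block_c","core_c","tent_c","rack","viewer","uv_button","small_button","bank","switch0","display","geode","dish","spire_l","spire_r"]:
        for r in robot.regions_of(p,n)[:4]:
            if r["conf"]<.2: continue
            P=W[r["pixels"]]; P=P[~np.isnan(P[:,0])]
            if len(P)<5: continue
            zt=np.percentile(P[:,2],95); Q=P[P[:,2]>zt-.006]
            print(c,n,round(r["conf"],2),np.round(r["extent"]),"med",np.round(np.median(P,0),3),"ztop",round(zt,3),"toprect",*rect(Q))
E
```

```text
{'t': 0.0, 'q': array([-1.46599050e+00,  2.76597620e-01,  1.50612555e+00,  3.43396153e-06,
        1.36071113e+00, -1.20974058e-01]), 'dq': array([-0.00047257, -0.00070691, -0.00072192, -0.00079439,  0.00027756,
        0.00037556]), 'effort': array([-6.64570052e-05, -4.16769147e+01, -2.45804232e+01,  1.25561223e-04,
        1.12075798e-02,  1.01689008e-05]), 'tcp_pos': array([ 0.12867804, -0.55987452,  0.23044125]), 'orientation': array([-9.20776313e-04,  9.93634314e-01,  1.12649910e-01,  9.12277766e-06]), 'ft_force': array([-0.38696026, -0.18830054, -0.02566254]), 'wrist_torque': array([ 0.01235915, -0.03288031,  0.01587455]), 'finger_force': 0.0, 'grip_width': 0.0853672366113986}
top block_c 0.58 [389. 223.  15.  24.] med [ 0.528 -0.254  0.065] ztop 0.069 toprect [ 528.1 -251.8] [52.5 35.6] 8.0
top block_c 0.53 [342. 212.  22.  27.] med [ 0.554 -0.14   0.056] ztop 0.06 toprect [ 555.3 -142.5] [31.8 52.3] 52.2
top core_c 0.63 [410. 222.  22.  16.] med [ 0.534 -0.305  0.068] ztop 0.073 toprect [ 534.6 -301. ] [39.2 30.5] 83.7
top tent_c 0.65 [425. 221.  14.  10.] med [ 0.537 -0.354 
[... 3075 characters left out ...]

scene geode 0.62 [323. 150.  29.  28.] med [0.359 0.213 0.031] ztop 0.043 toprect [346.3 219. ] [55.8 51.8] 80.1
scene dish 0.76 [158. 185.  27.  25.] med [ 0.322 -0.239  0.01 ] ztop 0.021 toprect [ 331.4 -238.4] [70.2 70.2] 38.4
scene spire_l 0.94 [193. 320.  41.  60.] med [ 0.8   -0.238  0.077] ztop 0.119 toprect [ 780.9 -237.5] [27.7 22.8] 73.5
scene spire_l 0.93 [406. 246.  37.  56.] med [0.783 0.195 0.067] ztop 0.116 toprect [768.1 208.4] [29.7 24.7] 15.4
scene spire_r 0.94 [193. 320.  41.  60.] med [ 0.8   -0.238  0.077] ztop 0.119 toprect [ 780.9 -237.5] [27.7 22.8] 73.5
scene spire_r 0.93 [406. 246.  37.  56.] med [0.783 0.195 0.067] ztop 0.116 toprect [768.1 208.4] [29.7 24.7] 15.4
```

Run:
```python
from h import *
a=cv2.imread("pics/scene0.png")[200:270,100:250]; b=cv2.imread("pics/top0.png")
a=cv2.resize(a,None,fx=5,fy=5,interpolation=cv2.INTER_CUBIC); cv2.imwrite("pics/crop1.png",a)
cv2.imwrite("pics/top1.png",cv2.resize(b[80:340,100:470],None,fx=2.1,fy=2.1,interpolation=cv2.INTER_CUBIC))
```

```text
(no output)
```

View pics/crop1.png

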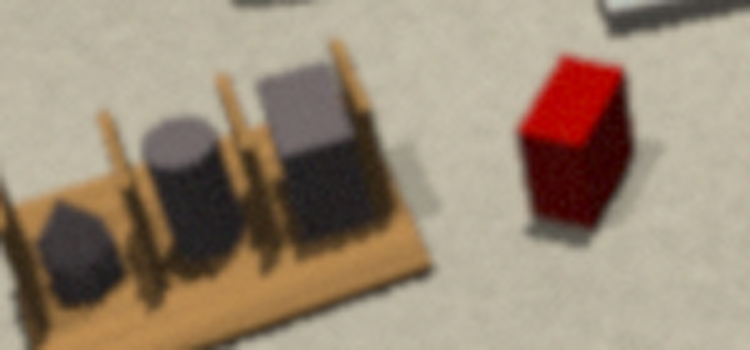

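View pics/top1.png

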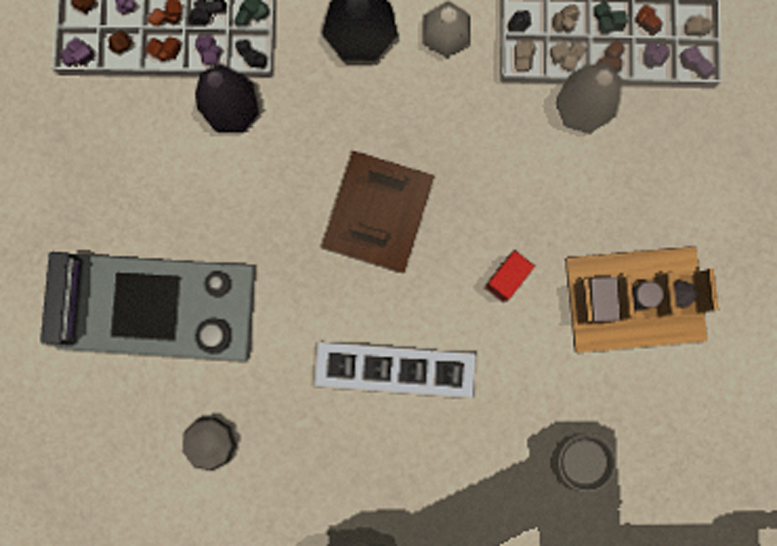

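The candidates are the grey block in the rack's end slot (scene pixel 163,232) and the red block on the table (215,227). The grey flat-topped one fits the description and the red one is the decoy. In the top view, the bank's levers lie at about (340–450, 370), the viewer is on the left with the large button at (213,335), and the display stand is at (378,212).

```bash
cat >> h.py <<'E'
from scipy.spatial.transform import Rotation as R
def go(x,y,z,yaw):
    "tool shift (mm) and turn (deg) to TCP x,y,z (m) with tool x axis at world yaw (deg)"
    s=robot.observe(); M=R.from_quat(s["orientation"],scalar_first=True).as_matrix()
    cur=np.degrees(np.arctan2(M[1,0],M[0,0])); d=M.T@(np.array([x,y,z])-s["tcp_pos"])
    t=-((yaw-cur+180)%360-180)
    print("shift mm",np.round(d*1000,1),"turn",round(t,1),"| t",round(s["t"],2),"tcp",np.round(s["tcp_pos"],4),"yaw",round(cur,1),"w",round(s["grip_width"],4),"F",np.round(s["ft_force"],1))
E
python3 - <<'E'
from h import *
go(.528,-.251,.2,95.8)
p=robot.camera("top"); W=cloud(p)
# bank and viewer, display bases by plane height
def base(n,zlo,zhi,k=0):
    r=robot.regions_of(p,n)[k]; P=W[r["pixels"]]; P=P[(P[:,2]>zlo)&(P[:,2]<zhi)]; print(n,len(P),*rect(P))
base("bank",.013,.024); base("viewer",.015,.028); base("display",.005,.013); base("rack",.004,.012)
r=robot.regions_of(p,"bank")[0]; P=W[r["pixels"]]; P=P[P[:,2]>.045]; P=P[np.argsort(P[:,1])]
k=np.split(P,np.where(np.diff(P[:,1])>.012)[0]+1)
for c in k: print("bar",len(c),np.round(c.mean(0),4))
E
```

```text
shift mm [ 458.4 -212.2   31.3] turn -82.9 | t 1.5 tcp [ 0.1287 -0.5604  0.2313] yaw 12.9 w 0.0853 F [ 0.4  1.4 -0.6]
bank 1469 [439.9  -5.8] [195.9  56.1] 87.0
viewer 3431 [510.6 291.3] [236.1 120.4] 87.6Traceback (most recent call last):
  File "<stdin>", line 7, in <module>
  File "<stdin>", line 6, in base
IndexError: list index out of range
```

```bash
python3 -m inch '[[[0.05,-0.023,0],-8,-1],[[0.1,-0.046,0],-16,-1],[[0.15,-0.069,0],-24,-1],[[0.2,-0.092,0],-32,-1],[[0.25,-0.115,0],-40,-1],[[0.3,-0.138,0],-48,-1],[[0.34,-0.16,0],-56,-1],[[0.38,-0.18,0.01],-64,-1],[[0.42,-0.2,0.02],-72,-1],[[0.458,-0.212,0.031],-80,-1],[[0.458,-0.212,0.031],-82.9,-1],[[0.458,-0.212,0.031],-82.9,-1]]'
python3 - <<'E'
from h import *
p=robot.camera("wrist"); save(p,"w1.png"); W=cloud(p)
for r in robot.regions_of(p,"block_c")[:3]:
    P=W[r["pixels"]]; P=P[~np.isnan(P[:,0])]; zt=np.percentile(P[:,2],95); Q=P[abs(P[:,2]-zt)<.005]
    print(round(r["conf"],2),np.round(r["extent"]),round(zt,4),*rect(Q))
go(.528,-.251,.026,95.8)
E
```

```text
t: 2.9
tcp_pos: [0.5288, -0.2497, 0.1994]
orientation: [-0.001, 0.669, 0.743, -0.0]
ft_force: [-1.0, -0.6, -0.3]
grip_width: 0.0856
finger_force: 0.0
0.92 [324.  84.  67.  71.] 0.0587 [ 555.5 -140.1] [32.8 52.4] 52.4
0.65 [281. 204.  54.  34.] 0.0666 [ 527.7 -250. ] [52.  31.9] 3.8
shift mm [  0.5   0.9 174.3] turn -0.0 | t 3.0 tcp [ 0.5273 -0.2515  0.2003] yaw 95.8 w 0.0856 F [-0.   0.1 -0.1]
```

View pics/w1.png

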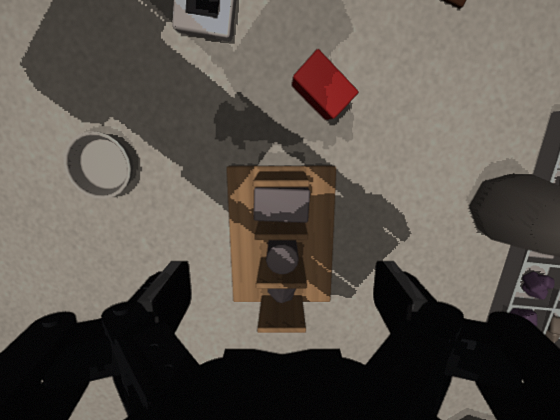

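The wrist view shows the grey block centred between the fingers at (281,204) and the red block away at (325,84). Descending to grip.

```bash
python3 -m inch '[[[0.001,0.001,0.05],1,-1],[[0.001,0.001,0.09],1,-1],[[0.001,0.001,0.12],1,-1],[[0.001,0.001,0.15],1,-1],[[0.001,0.001,0.17],1,-1],[[0.001,0.001,0.18],1,-1],[[0.001,0.001,0.18],1,-1],[[0.001,0.001,0.18],1,1],[[0.001,0.001,0.18],1,1],[[0.001,0.001,0.18],1,1],[[0.001,0.001,0.18],1,1],[[0.001,0.001,0.18],1,1]]'
python3 -m inch '[[[0,0,0],0,1],[[0,0,0],0,1],[[0,0,0],0,1],[[0,0,-0.015],0,1],[[0,0,-0.04],0,1],[[0,0,-0.08],0,1],[[0,0,-0.12],0,1],[[0,0,-0.16],0,1],[[0,0,-0.2],0,1],[[0,0,-0.2],0,1]]'
python3 - <<'E'
from h import *
go(.5112,.3,.15,88)
E
```

```text
t: 4.2
tcp_pos: [0.5293, -0.251, 0.022]
orientation: [0.001, 0.677, 0.736, -0.0]
ft_force: [-0.6, -1.1, 5.9]
grip_width: 0.0511
finger_force: 63.7
t: 5.2
tcp_pos: [0.5315, -0.2517, 0.2267]
orientation: [0.006, 0.677, 0.736, 0.001]
ft_force: [0.6, -1.1, -2.7]
grip_width: 0.0514
finger_force: 63.6
shift mm [552.   25.7  72.8] turn 6.9 | t 5.2 tcp [ 0.5315 -0.2517  0.2267] yaw 94.9 w 0.0514 F [ 0.6 -1.1 -2.7]
```

```bash
python3 -m inch '[[[0.03,0.002,0],0,1],[[0.08,0.004,0],1,1],[[0.13,0.006,0],2,1],[[0.18,0.009,0],3,1],[[0.23,0.011,0],4,1],[[0.28,0.013,0.01],5,1],[[0.33,0.015,0.02],6,1],[[0.38,0.018,0.03],6.9,1],[[0.43,0.02,0.04],6.9,1],[[0.48,0.022,0.05],6.9,1],[[0.52,0.024,0.06],6.9,1],[[0.552,0.026,0.073],6.9,1]]'
python3 -m inch '[[[0,0,0],0,1],[[0,0,0],0,1],[[0,0,0],0,1]]'
python3 - <<'E'
from h import *
p=robot.camera("wrist"); save(p,"w2.png"); W=cloud(p)
r=robot.regions_of(p,"viewer")[0]; P=W[r["pixels"]]; c=p["image"][r["pixels"]].max(1)
m=(P[:,2]>.014)&(P[:,2]<.028)
print("viewer",round(r["conf"],2),*rect(P[m])); m2=m&(c<45); print("pad",m2.sum(),*rect(P[m2]))
for n in ["uv_button","block_c"]:
    for r in robot.regions_of(p,n)[:2]:
        P=W[r["pixels"]]; P=P[~np.isnan(P[:,0])]; zt=np.percentile(P[:,2],90); print(n,round(r["conf"],2),round(zt,4),*rect(P[abs(P[:,2]-zt)<.005]))
go(.5112,.3,.035,88)
E
```

```text
t: 6.4
tcp_pos: [0.5064, 0.305, 0.1456]
orientation: [-0.001, 0.719, 0.695, -0.0]
ft_force: [-0.1, -0.8, -2.6]
grip_width: 0.0517
finger_force: 63.4
t: 6.7
tcp_pos: [0.5075, 0.301, 0.1468]
orientation: [0.0, 0.72, 0.694, -0.001]
ft_force: [0.5, 0.6, -3.3]
grip_width: 0.0512
finger_force: 63.3
viewer 0.69 [511.3 323.5] [131. 120.] 87.2
pad 6911 [511.6 331.6] [102.2  79.9] 88.4
block_c 0.98 0.1909 [507.8 302. ] [33.2 51.8] 88.0
shift mm [ -0.9   2.9 112.7] turn -0.2 | t 6.9 tcp [0.5083 0.301  0.1477] yaw 87.8 w 0.0513 F [ 0.3 -0.3 -3.7]
```

View pics/w2.png

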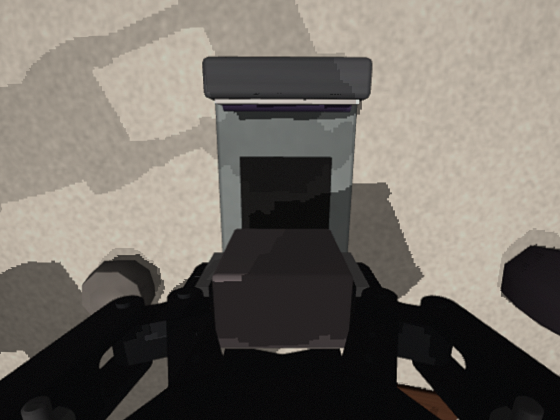

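The block is held level at (283,290), directly over the pad. Lowering gently, releasing and rising.

```bash
python3 -m inch '[[[-0.001,0.003,0.03],0,1],[[-0.001,0.003,0.06],0,1],[[-0.001,0.003,0.085],0,1],[[-0.001,0.003,0.1],0,1],[[-0.001,0.003,0.106],0,1],[[-0.001,0.003,0.11],0,1],[[-0.001,0.003,0.112],0,1],[[-0.001,0.003,0.113],0,1],[[-0.001,0.003,0.113],0,1]]'
python3 -m inch '[[[0,0,0],0,-1],[[0,0,0],0,-1],[[0,0,0],0,-1],[[0,0,0],0,-1],[[0,0,0],0,-1],[[0,0,-0.01],0,-1],[[0,0,-0.04],0,-1],[[0,0,-0.08],0,-1],[[0,0,-0.12],0,-1],[[0,0,-0.16],0,-1],[[0,0,-0.16],0,1]]'
python3 - <<'E'
from h import *
p=robot.camera("wrist"); W=cloud(p)
for r in robot.regions_of(p,"block_c")[:2]:
        P=W[r["pixels"]]; P=P[~np.isnan(P[:,0])]; zt=np.percentile(P[:,2],90); print("block",round(r["conf"],2),round(zt,4),*rect(P[abs(P[:,2]-zt)<.005]))
r=robot.regions_of(p,"viewer")[0]; P=W[r["pixels"]]; print("viewer",*rect(P[(P[:,2]>.014)&(P[:,2]<.028)]))
b=np.array([.4399,-.0058]); 
a=np.radians(-3); e=np.array([-np.sin(a),np.cos(a)]); print("start",b-.11*e,"end",b+.12*e)
go(*(b-.11*e),.16,87)
E
```

```text
t: 7.8
tcp_pos: [0.5116, 0.3009, 0.036]
orientation: [0.001, 0.72, 0.694, 0.001]
ft_force: [-1.1, -1.9, 4.2]
grip_width: 0.0512
finger_force: 64.0
t: 8.9
tcp_pos: [0.5144, 0.3026, 0.2015]
orientation: [0.002, 0.72, 0.694, 0.006]
ft_force: [0.0, 0.1, 0.9]
grip_width: 0.0733
finger_force: 0.0
block 0.89 0.0802 [511.3 302.5] [31.8 51.7] 87.9
block 0.27 0.0104 [652.9  69. ] [ 37.3 133. ] 59.7
viewer [509.2 283.5] [213.5 120.2] 87.6
start [ 0.43414304 -0.11564925] end [0.44618031 0.11403554]
shift mm [-418.9  -61.2   34.4] turn 0.9 | t 9.05 tcp [0.5104 0.3007 0.1943] yaw 87.9 w 0.0515 F [ 0.7  0.2 -0.6]
```

Block stands on the pad at (511,302) mm with its top at 80 mm. Going to the lever row.

```bash
python3 -m inch '[[[-0.05,-0.007,0],0.9,1],[[-0.1,-0.015,0],0.9,1],[[-0.15,-0.022,0],0.9,1],[[-0.2,-0.029,0],0.9,1],[[-0.25,-0.037,0],0.9,1],[[-0.3,-0.044,0.01],0.9,1],[[-0.35,-0.051,0.02],0.9,1],[[-0.4,-0.059,0.03],0.9,1],[[-0.419,-0.061,0.06],0.9,1],[[-0.419,-0.061,0.1],0.9,1],[[-0.419,-0.061,0.13],0.9,1],[[-0.419,-0.061,0.147],0.9,1]]'
python3 -m inch '[[[0,0,0],0,1],[[0,0,0],0,1]]'
python3 - <<'E'
from h import *
go(.4462,.114,.047,87)
E
```

```text
t: 10.25
tcp_pos: [0.4313, -0.1147, 0.0435]
orientation: [-0.004, 0.726, 0.688, -0.002]
ft_force: [-0.2, 0.4, -0.8]
grip_width: 0.0
finger_force: 0.0
t: 10.45
tcp_pos: [0.434, -0.1152, 0.0465]
orientation: [-0.001, 0.725, 0.689, -0.001]
ft_force: [-0.3, -0.3, 0.6]
grip_width: -0.0002
finger_force: 0.0
shift mm [ 2.296e+02  3.000e-01 -2.000e-01] turn 0.0 | t 10.45 tcp [ 0.434  -0.1152  0.0465] yaw 87.0 w -0.0002 F [-0.3 -0.3  0.6]
```

```bash
python3 -m inch '[[[0.02,0,0],0,1],[[0.04,0,0],0,1],[[0.06,0,0],0,1],[[0.08,0,0],0,1],[[0.1,0,0],0,1],[[0.12,0,0],0,1],[[0.14,0,0],0,1],[[0.16,0,0],0,1],[[0.18,0,0],0,1],[[0.2,0,0],0,1],[[0.22,0,0],0,1],[[0.23,0,0],0,1]]'
python3 -m inch '[[[0,0,0],0,1],[[0,0,-0.04],0,1],[[0.04,0,-0.08],0,1],[[0.06,0,-0.12],0,1],[[0.06,0,-0.12],0,1]]'
python3 - <<'E'
from h import *
p=robot.camera("top"); W=cloud(p); save(p,"top2.png",(150,190,350,290),4)
m=(W[...,2]>.03)&(W[...,2]<.06)&(abs(W[...,0]-.44)<.02)&(abs(W[...,1]+.006)<.1)
P=W[m]; P=P[np.argsort(P[:,1])]
for c in np.split(P,np.where(np.diff(P[:,1])>.012)[0]+1): print("bar",len(c),np.round(c.mean(0),4),"zmax",c[:,2].max())
go(.476,.213,.09,87)
E
```

```text
t: 11.65
tcp_pos: [0.4475, 0.1156, 0.0485]
orientation: [0.001, 0.725, 0.689, 0.001]
ft_force: [0.6, 0.5, -0.2]
grip_width: -0.0
finger_force: 0.0
t: 12.15
tcp_pos: [0.4543, 0.1764, 0.1732]
orientation: [0.003, 0.724, 0.689, 0.006]
ft_force: [0.3, 0.2, 0.4]
grip_width: 0.0003
finger_force: 0.0
bar 36 [ 0.4357 -0.0564  0.0456] zmax 0.05465169548002646
bar 36 [ 0.4403 -0.0119  0.0464] zmax 0.051088445460636844
bar 37 [0.4421 0.0308 0.0459] zmax 0.05421389230383267
bar 37 [0.4434 0.0747 0.0464] zmax 0.052409979132209905
shift mm [39.2 21.2 80.8] turn 0.1 | t 12.2 tcp [0.4522 0.1748 0.1706] yaw 87.1 w -0.0 F [ 0.  -0.1  0.1]
```

View pics/top2.png

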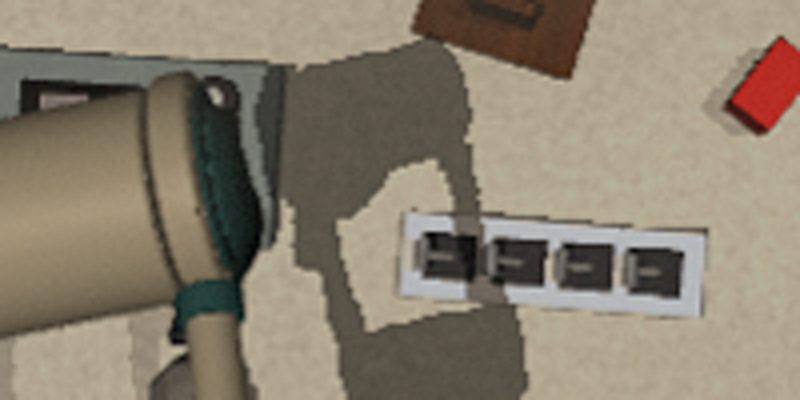

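All four bars now sit about 15 mm on the +y side of their pivots, so the levers are off. The button estimates agree at about (476, 213), so I'm pressing it.

```bash
python3 -m inch '[[[0.02,0.011,0.02],0,1],[[0.039,0.022,0.04],0,1],[[0.039,0.022,0.08],0,1],[[0.039,0.022,0.1],0,1],[[0.039,0.022,0.115],0,1],[[0.039,0.022,0.123],0,1],[[0.039,0.022,0.123],0,1]]'
python3 - <<'E'
from h import *
go(.476,.2133,.035,87)
E
```

```text
t: 12.9
tcp_pos: [0.4723, 0.2103, 0.0426]
orientation: [-0.001, 0.725, 0.688, -0.002]
ft_force: [-0.7, -0.8, 0.9]
grip_width: -0.0006
finger_force: 0.0
shift mm [3.2 3.6 7.6] turn -0.0 | t 12.9 tcp [0.4723 0.2103 0.0426] yaw 87.0 w -0.0006 F [-0.7 -0.8  0.9]
```

```bash
python3 -m inch '[[[0.002,0.002,0],0,1],[[0.002,0.002,0.003],0,1],[[0.002,0.002,0.006],0,1],[[0.002,0.002,0.008],0,1],[[0.002,0.002,0.009],0,1],[[0.002,0.002,0.01],0,1],[[0.002,0.002,0.01],0,1],[[0.002,0.002,0.01],0,1]]'
```

```text
t: 13.7
tcp_pos: [0.4774, 0.214, 0.0359]
orientation: [0.001, 0.725, 0.689, 0.002]
ft_force: [1.0, -1.2, 11.2]
grip_width: -0.0
finger_force: 5.6
```

```bash
python3 -m inch '[[[0,0,0],0,1],[[0,0,0],0,1],[[0,0,0],0,1],[[0,0,-0.01],0,1],[[0,0,-0.03],0,1],[[0,0,-0.07],0,1],[[0,0,-0.12],0,1],[[0,0,-0.16],0,1],[[0,0,-0.16],0,1]]'
python3 - <<'E'
from h import *
go(.5113,.3015,.2,178)
E
```

```text
t: 14.6
tcp_pos: [0.4786, 0.2148, 0.2]
orientation: [0.002, 0.725, 0.689, 0.005]
ft_force: [0.8, 0.0, -0.2]
grip_width: 0.0
finger_force: 0.0
shift mm [88.3 28.2  0.6] turn -90.9 | t 14.6 tcp [0.4786 0.2148 0.2   ] yaw 87.1 w 0.0 F [ 0.8  0.  -0.2]
```

```bash
python3 -m inch '[[[0.01,0.004,0],-8,-1],[[0.02,0.008,0],-16,-1],[[0.03,0.012,0],-24,-1],[[0.04,0.016,0],-32,-1],[[0.05,0.02,0],-40,-1],[[0.06,0.024,0],-48,-1],[[0.07,0.026,0],-56,-1],[[0.088,0.03,0],-64,-1],[[0.088,0.03,0],-72,-1],[[0.088,0.03,0],-80,-1],[[0.088,0.03,0],-88,-1],[[0.088,0.03,0],-90.9,-1]]'
python3 -m inch '[[[0,0,0],0,-1],[[0,0,0],0,-1]]'
python3 - <<'E'
from h import *
p=robot.camera("wrist"); save(p,"w3.png"); W=cloud(p)
for r in robot.regions_of(p,"block_c")[:2]:
        P=W[r["pixels"]]; P=P[~np.isnan(P[:,0])]; zt=np.percentile(P[:,2],90); print("block",round(r["conf"],2),round(zt,4),*rect(P[abs(P[:,2]-zt)<.005]))
m=(abs(W[...,0]-.476)<.012)&(abs(W[...,1]-.213)<.012); print("button z",np.nanmedian(W[...,2][m]),m.sum())
go(.5113,.3015,.037,178)
E
```

```text
t: 15.8
tcp_pos: [0.5089, 0.2996, 0.1926]
orientation: [-0.002, 0.016, 1.0, -0.001]
ft_force: [-0.7, -0.1, -0.4]
grip_width: 0.0854
finger_force: 0.0
t: 16.0
tcp_pos: [0.5095, 0.2998, 0.1933]
orientation: [-0.001, 0.019, 1.0, -0.001]
ft_force: [0.1, -0.6, -0.5]
grip_width: 0.0851
finger_force: 0.0
block 0.57 0.0802 [511.2 301.4] [32.  52.1] 87.9
button z 0.0431912682177045 528
shift mm [ -1.5   1.8 156.7] turn -0.1 | t 16.1 tcp [0.5099 0.2999 0.1937] yaw 177.9 w 0.0858 F [-0.4 -0.3  0.2]
```

View pics/w3.png

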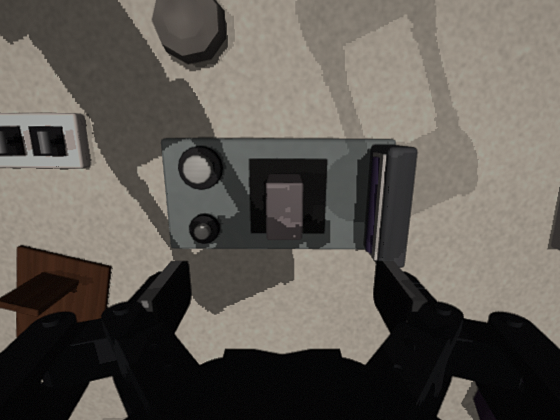

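The block stands upright mid-pad at (284,207), the large button at (200,167) is up again, and the fingers will clear the tower. Regrasping across the 32 mm.

```bash
python3 -m inch '[[[-0.001,0.001,0.04],0,-1],[[-0.001,0.001,0.08],0,-1],[[-0.001,0.001,0.11],0,-1],[[-0.001,0.001,0.135],0,-1],[[-0.001,0.001,0.15],0,-1],[[-0.001,0.001,0.157],0,-1],[[-0.001,0.001,0.157],0,-1],[[-0.001,0.001,0.157],0,1],[[-0.001,0.001,0.157],0,1],[[-0.001,0.001,0.157],0,1],[[-0.001,0.001,0.157],0,1],[[-0.001,0.001,0.157],0,1]]'
python3 -m inch '[[[0,0,0],0,1],[[0,0,0],0,1],[[0,0,0],0,1],[[0,0,-0.01],0,1],[[0,0,-0.03],0,1],[[0,0,-0.06],0,1],[[0,0,-0.1],0,1],[[0,0,-0.14],0,1],[[0,0,-0.16],0,1],[[0,0,-0.16],0,1]]'
python3 - <<'E'
from h import *
go(.637,.021,.18,164.2)
E
```

```text
t: 17.3
tcp_pos: [0.512, 0.3013, 0.0382]
orientation: [0.001, 0.018, 1.0, 0.0]
ft_force: [-0.5, 0.3, 4.1]
grip_width: 0.0315
finger_force: 60.3
t: 18.3
tcp_pos: [0.513, 0.3017, 0.2007]
orientation: [0.003, 0.018, 1.0, 0.001]
ft_force: [0.5, 0.8, -2.3]
grip_width: 0.0316
finger_force: 59.8
shift mm [-133.9 -276.1   20.7] turn 13.7 | t 18.3 tcp [0.513  0.3017 0.2007] yaw 177.9 w 0.0316 F [ 0.5  0.8 -2.3]
```

```bash
python3 -m inch '[[[-0.012,-0.024,0],2,1],[[-0.03,-0.062,0],4,1],[[-0.048,-0.1,0],6,1],[[-0.066,-0.138,0],8,1],[[-0.084,-0.176,0],10,1],[[-0.102,-0.214,0],12,1],[[-0.12,-0.25,0.01],13.7,1],[[-0.134,-0.276,0.02],13.7,1],[[-0.134,-0.276,0.02],13.7,1],[[-0.134,-0.276,0.02],13.7,1],[[-0.134,-0.276,0.02],13.7,1]]'
python3 - <<'E'
from h import *
p=robot.camera("wrist"); save(p,"w4.png"); W=cloud(p)
for r in robot.regions_of(p,"block_c")[:2]:
    P=W[r["pixels"]]; P=P[~np.isnan(P[:,0])]; zt=np.percentile(P[:,2],95); print("block",round(r["conf"],2),round(zt,4),*rect(P[abs(P[:,2]-zt)<.004]))
q=robot.camera("top"); V=cloud(q); save(q,"top3.png",(200,120,360,240),5)
for n,X in (("wrist",W),("top",V)):
    near=np.hypot(X[...,0]-.637,X[...,1]-.021)<.1
    m=near&(abs(X[...,2]-.074)<.006); print(n,"cheeks",m.sum(),*(rect(X[m]) if m.sum()>3 else ()))
    m=near&(abs(X[...,2]-.008)<.004); print(n,"base",m.sum(),*(rect(X[m]) if m.sum()>3 else ()))
go(.637,.021,.024,164.2)
E
```

```text
t: 19.4
tcp_pos: [0.6343, 0.0212, 0.176]
orientation: [-0.001, 0.137, 0.991, 0.0]
ft_force: [0.0, 0.2, -2.7]
grip_width: 0.0316
finger_force: 60.2
block 0.87 0.0585 [ 555.6 -139.2] [32.3 52.2] 52.6
block 0.7 0.2182 [630.9  22.5] [32.1 45.9] 74.1
wrist cheeks 597 [601.3  32.8] [43.4  7.7] 74.0
wrist base 8385 [621.9  26.6] [110.7 159.2] 73.4
top cheeks 59 [602.   30.6] [43.4  8.5] 74.3
top base 1042 [616.6  20.3] [153. 194.] 3.6
shift mm [ -2.2   0.  153.4] turn 0.1 | t 19.55 tcp [0.6349 0.0215 0.1774] yaw 164.3 w 0.0314 F [ 0.  -0.9 -2.5]
```

View pics/w4.png

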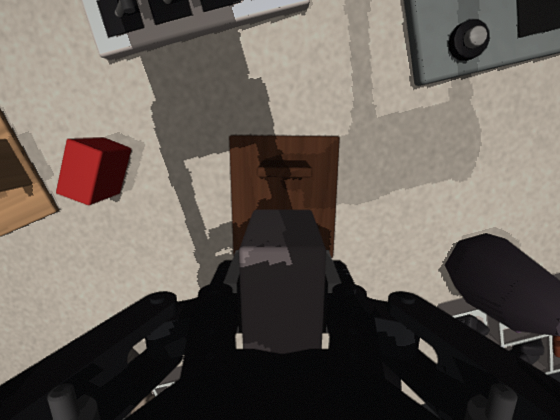

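The block hangs over the stand at (280,300), aligned with the near cheek at (285,170). The centre from the cheek, (637,21), matches the target, so I'm lowering.

```bash
python3 -m inch '[[[-0.002,0,0.03],0,1],[[-0.002,0,0.06],0,1],[[-0.002,0,0.085],0,1],[[-0.002,0,0.105],0,1],[[-0.002,0,0.12],0,1],[[-0.002,0,0.13],0,1],[[-0.002,0,0.138],0,1],[[-0.002,0,0.144],0,1],[[-0.002,0,0.148],0,1],[[-0.002,0,0.151],0,1],[[-0.002,0,0.153],0,1],[[-0.002,0,0.153],0,1]]'
python3 - <<'E'
from h import *
go(.637,.021,.0225,164.2)
E
```

```text
t: 20.75
tcp_pos: [0.6376, 0.0197, 0.0245]
orientation: [0.0, 0.137, 0.991, -0.0]
ft_force: [-0.2, -0.3, -2.7]
grip_width: 0.0311
finger_force: 60.3
shift mm [0.9 1.1 2. ] turn 0.0 | t 20.75 tcp [0.6376 0.0197 0.0245] yaw 164.2 w 0.0311 F [-0.2 -0.3 -2.7]
```

Not yet touching (force is still −2.7 N), so down another 2 mm slowly.

```bash
python3 -m inch '[[[0,0,0.001],0,1],[[0,0,0.002],0,1],[[0,0,0.0025],0,1],[[0,0,0.0025],0,1]]'
```

```text
t: 21.15
tcp_pos: [0.6377, 0.0197, 0.0242]
orientation: [0.001, 0.137, 0.991, -0.0]
ft_force: [-3.3, 0.1, 9.2]
grip_width: 0.0317
finger_force: 61.8
```

Contact. Releasing and rising.

```bash
python3 -m inch '[[[0,0,-0.001],0,1],[[0,0,-0.001],0,-1],[[0,0,-0.001],0,-1],[[0,0,-0.001],0,-1],[[0,0,-0.001],0,-1],[[0,0,-0.001],0,-1],[[0,0,-0.01],0,-1],[[0,0,-0.04],0,-1],[[0,0,-0.08],0,-1],[[0,0,-0.12],0,-1],[[0,0,-0.17],0,-1],[[0,0,-0.17],0,-1]]'
python3 - <<'E'
from h import *
p=robot.camera("wrist"); save(p,"w5.png"); W=cloud(p)
m=(np.hypot(W[...,0]-.637,W[...,1]-.021)<.045)&(abs(W[...,2]-.064)<.005)
print("block top",m.sum(),np.nanmedian(W[...,2][m]),*rect(W[m]))
go(.637,.021,.2,164.2)
E
```

```text
t: 22.35
tcp_pos: [0.6419, 0.0195, 0.2008]
orientation: [0.008, 0.137, 0.991, 0.0]
ft_force: [-0.1, -0.0, -0.1]
grip_width: 0.0853
finger_force: 0.0
block top 2057 0.06542349029871458 [633.8  24. ] [43.2 75.3] 72.9
shift mm [ 3.2  0.5 -2.9] turn 0.0 | t 22.4 tcp [0.64   0.0197 0.1971] yaw 164.2 w 0.0855 F [0.  0.  0.4]
```

View pics/w5.png

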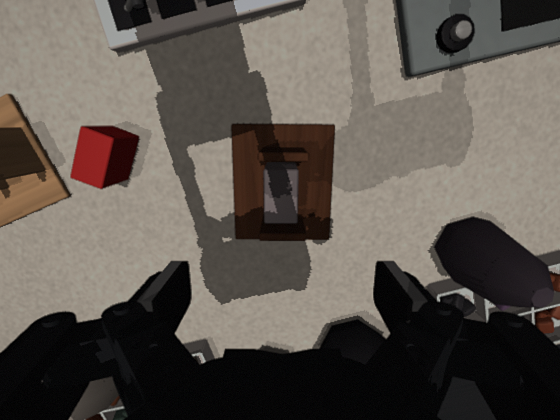

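The block stands between the cheeks at (281,193) and the fingers are clear. One numeric check of the block and levers before handing in.

Run:
```python
from h import *
p=robot.camera("wrist"); W=cloud(p); a=np.radians(-15.8)
d=W[...,:2]-[.637,.0213]; X=d@[np.cos(a),np.sin(a)]; Y=d@[-np.sin(a),np.cos(a)]
m=(abs(X)<.031)&(abs(Y)<.03)&(abs(W[...,2]-.064)<.004)
print("block in seat x,y ranges mm",np.round(np.percentile(X[m],[1,99])*1000),np.round(np.percentile(Y[m],[1,99])*1000),"tilt",np.round(np.linalg.lstsq(np.c_[W[m][:,:2],np.ones(m.sum())],W[m][:,2],rcond=None)[0][:2],3))
W=cloud(robot.camera("scene"))
m=(W[...,2]>.042)&(W[...,2]<.06)&(abs(W[...,0]-.44)<.025)&(abs(W[...,1]+.006)<.1)
P=W[m]; P=P[np.argsort(P[:,1])]
for c in np.split(P,np.where(np.diff(P[:,1])>.012)[0]+1): print("bar",len(c),np.round(c.mean(0),4))
m=(abs(W[...,0]-.476)<.01)&(abs(W[...,1]-.213)<.01); print("button z",np.nanmedian(W[...,2][m]))
```

```text
block in seat x,y ranges mm [-25.  25.] [-17.  15.] tilt [ 0.002 -0.003]
bar 28 [ 0.4377 -0.0539  0.0472]
bar 27 [ 0.4408 -0.0105  0.0471]
bar 27 [0.4437 0.0329 0.0473]
bar 28 [0.4454 0.0763 0.0479]
button z 0.04111286791837809
```

```bash
python3 -c "
from station import robot
print(robot.close_job())"
```

```text
the job is handed in; nothing more can be done
None
```

The job is handed in, with no verdict returned: my last measurements put the block upright and centred (within about 1 mm) between the display cheeks, all four levers off and the large button up, after about 22 s of the 72 s allowed.

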